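Tap the locking wedge of a core clamp home

TASK

Clamp the black asphalt core that stands in the bench jig: pick up the hand tamper from its rubber pad and with it tap the steel wedge down into its slot with gentle taps or pushes until it stops going further and the jaw grips the core firmly. Do not ram the wedge or touch it with the gripper. Then stand the tamper upright back on its pad and leave everything else where it is.

Things in the scene. Friction and masses are not known exactly. Their poses are not given: they have to be found in the camera images.
- jig: fixed steel jig on a base plate 120 x 245 x 8 mm. x across, y clamping direction, z up; origin at bench level under the back wall of the wedge slot. Along +y: abutment block 70 mm high (y -26 to 0 mm) with two cheeks forming a slot 33 mm wide, open at the top (z 70 mm); the sliding jaw; the core; a V-shaped end stop 63 mm high, whose place along y differs by a few mm
- jaw: steel jaw, 80 mm wide, top at z 70 mm; origin and axes are the jig's when it is fully back. It slides only along the jig's +y, up to 14 mm, against a return spring of 5 N plus 0.5 N per mm, pushed by the wedge (1 mm of jaw for 6 mm of wedge). Its flat front face lies 44 mm from its origin and presses on the core
- core: black asphalt core, nominally 100 mm across, 63 mm high, 1.15 kg, standing loose on the jig's plate between jaw and V stop, with 3 to 6 mm of slack at first, some of it before and some behind it; origin at the centre of its underside. It must end gripped between jaw and stop by the wedge alone (more than 20 N)
- wedge: steel wedge, 0.4 kg, 30 mm wide (x), 100 mm long (z, upright, head up), 9 mm thick at the lower end, 26 mm at the head (taper 1 in 6), already started in the slot, head about 145 mm above the bench; origin at the centre of its lower end. Oiled faces (friction about 0.3), yet it stays where it is left. It goes 15 to 40 mm further down
- wedge_head (a point): centre of the wedge's flat head (30 x 26 mm), 100 mm above the wedge's origin: tap here, straight down. The wedge slides against a drag of a few N, a little more while the jaw shoves the core; once the core meets the stop the push needed rises steeply. Feel for this, at 20 mm/s or slower: a push of 20 to 25 N grips the core well; over 40 N is ramming
- tamper: hand tamper, 0.4 to 0.65 kg, standing upright: round steel foot 44 mm across, 35 mm high; above it a round wooden grip 24 mm across, 70 mm high (105 mm in all). Origin at the centre of its flat underside. Grip the wood just above the foot, so that the fingertips back up against the foot's shoulder
- pad: round black rubber pad, 84 mm across, 5 mm thick, fixed on the bench; origin at the centre of its underside. The tamper stands on it, and is to end on it
- mould: bystander: steel mould ring 116 mm across, 60 mm high, open
- slab: bystander: flat black asphalt disc 100 mm across, 30 mm high
- tin: bystander: plain metal sample tin 72 mm across, 75 mm high
- spatula: bystander: spatula lying on the bench
- driver: bystander: screwdriver lying on the bench
- brush: bystander: brush lying on the bench
Not all that is in view belongs to the job. What is shaped like the tamper but blue or orange is not meant.

How it is judged:
By the outcome, as a careful person would: the job done as asked, in the order asked, and still so for the second after the job is handed in, with the robot touching nothing.
It also fails if it takes over 51 s, if anything falls off the work surface, if the arm or the gripper's body presses on something with over 40 N, if the wrist force passes 120 N, or if a joint passes its speed limit or range.

ROBOT

A 6-joint arm with a two-finger parallel gripper is mounted at the origin on the work surface. World frame = base frame: x ahead of the robot, y to its left, z up, the work surface at z = 0. Lengths are in m, angles in rad, forces in N, time in s.
With the tool pointing down it reaches from about 0.35 to 0.85 m from the base axis. Payload 8.1 kg.
Tool frame: the origin (TCP) lies at the centre of the arm's flange, where the gripper is bolted on; the fingertips stand 186 mm ahead of it and the grasp point (between the pads) lies 167 mm ahead of it; z points along the fingers, y is the line along which they close (so a half turn about z gives the same grasp; the last joint's range is limited). The gripper opens to 93 mm and grips with 3 to 60 N. Pads are 15 mm wide; open, the fingers measure 128 mm over their backs; the gripper's body (75 mm by 188 mm) begins 65 mm behind the grasp point.
Start: joints at [-1.221, 0.13, 1.488, -0, 1.523, -0.085], TCP at [0.253, -0.544, 0.405] pointing down, gripper open.
Joint ranges: [-2.96, 2.96], [-0.89, 2.26], [0.02, 2.5], [-1.34, 4.48], [0, 2.73], [-2.66, 2.66]. Speed limits (rad/s): [2.39, 2.39, 2.79, 3.14, 3.14, 3.14].

INTERFACE

Orientations are given as a rotation vector (axis times angle).
In Python, from station import bot gives the robot as it stands. The module is installed in compiled form; this text tells all that it offers.
- The arm moves only by the shell command python3 -m inch 'ROWS'. ROWS is a JSON object of lists of equal length, an entry for each row: "angular": the turn, a rotation vector about the world's x, y, z in degrees, a list of three; "delta_pos": the shift along the world's x, y, z in m, a list of three; "jaw": the opening, from 0 (shut) to 1 (fully open). A call has 1 to 5 rows; each row shifts and turns the commanded pose from where the row before left it; what a row does not reach is not made up. A row lasts 1/12 s, in which the tool goes at most 41.7 mm and 7.16 degrees, less where a joint would pass 70% of its speed; a pose out of reach is approached as far as the arm can. A call is refused whole if a number of a shift passes 0.0417 or a number of a turn 7.16, either way. A call with a gripper value outside its range is refused whole. The fingers move at their own pace and stop on an object; the grip force is fixed at half the most. Time passes only in rows, so rows that do not move let the fingers close. It gives the time, the measured TCP pose, the force, the opening and the grip force at its end, in the units of the state.
- bot.get_obs(): the state, without advancing time (a new reading comes with each control period).
- bot.grab_frame(name): name is "scene" or "side" or "wrist"; returns (picture, depth): 400x640x3 uint8, red, green, blue; 400x640 float32, m along the optical axis (not along the pixel's ray), 0 where there is no reading.
- bot.calibration(name): a dict with "fx", "fy", "cx", "cy" (pixels), "position" and "orientation" of the camera in the world; the wrist camera has in their place "mount" (4x4, takes a point from camera to tool coordinates, whose origin is the TCP and whose axes are the flange's). Camera axes: x right, y up, looking along -z (the intrinsics and any distortion apply to the point x, -y, -z); pixel columns grow to the right and rows downward; lengths in m; the calibration is good to about 2 mm. A picture is of the moment at which its call begins: read the wrist's pose just before it. calibration takes no time and is no camera call.
- bot.job_done(): hands the job in; it is judged then, once.
Trained networks look in the newest picture that a camera, given by its name, has taken for a name from the list of things; names that differ only in an ending like _2 or _b are one class to them, and where a whole thing is asked for, a point or a joint stands for the part that bears it (a point fixed in the world has none). Each returns a list of dicts, best first, with "p" (0 to 1); they miss things now and then, are a little off and sometimes report something else, mostly with a low value. They report only what shows in the picture. A call takes as long as a camera call. They do not tell look-alikes from the thing itself.
- bot.cut_out(camera, label): "mask" (400x640 bool, what is visible of it) and "box" ([left, top, right, bottom] in pixels, round what is visible of it).
- bot.pinpoint(camera, label): "uv" ([column, row] in pixels: a listed point, or the origin of a listed thing).
The state is a dict: "time_s": time; "joint_positions": joint angles; "dq": joint speeds; "effort": joint torques, N m; "tcp_pos": TCP position; "orientation": TCP orientation; "force": force on the tool from outside, world axes, zero at the start; "wrist_torque": the same for the moment, N m; "grip_width": finger opening in m; "finger_force": force on a finger pad.
Only numpy, scipy, OpenCV 4.12 (cv2) and the standard library are available. Lean on these libraries where they do the work, as an engineer would, in place of code of your own. Each camera call takes 0.05 s, during which the arm holds its last target. There are 200 camera calls.

## Working session

There is one attempt and no reset: what is moved stays moved. The work goes in short steps, Python scripts to look and compute and a shell command to move; the robot and the scene stay as the last step left them, time stands still between calls to the robot, and variables do not carry over. Pictures are saved under pics/ and viewed, at most 10 in all, crops included, and the job is handed in when it is done.

```bash
mkdir -p pics
cat > h.py <<'E'
import numpy as np, cv2
from scipy.spatial.transform import Rotation as R
from station import bot
def cam(name):
    c=bot.calibration(name)
    if 'mount' in c:
        o=bot.get_obs(); T=np.eye(4); T[:3,:3]=R.from_rotvec(o['orientation']).as_matrix(); T[:3,3]=o['tcp_pos']
        return c, T@np.array(c['mount'])
    T=np.eye(4); q=np.array(c['orientation'],float)
    T[:3,:3]=q if q.shape==(3,3) else (R.from_rotvec(q) if q.size==3 else R.from_quat(q)).as_matrix()
    T[:3,3]=c['position']; return c,T
def snap(name,f=None):
    c,T=cam(name); im,d=bot.grab_frame(name)
    if f: cv2.imwrite('pics/'+f,im[:,:,::-1])
    return im,d,c,T
def cloud(d,c,T):
    v,u=np.mgrid[:d.shape[0],:d.shape[1]]
    P=np.stack([(u-c['cx'])/c['fx']*d,-(v-c['cy'])/c['fy']*d,-d],-1)
    return P@T[:3,:3].T+T[:3,3]
def ray(uv,z,c,T):
    r=T[:3,:3]@np.array([(uv[0]-c['cx'])/c['fx'],-(uv[1]-c['cy'])/c['fy'],-1]); p=T[:3,3]
    return p+r*(z-p[2])/r[2]
E
python3 - <<'E'
from h import *
np.set_printoptions(precision=4,suppress=True)
for n in ['scene','side']:
    im,d,c,T=snap(n,n+'0.png'); print(n,c)
    P=cloud(d,c,T)
    for l in ['tamper','wedge','wedge_head','pad','jig','jaw','core']:
        for r in bot.cut_out(n,l)[:3] if l!='wedge_head' else []:
            m=r['mask']&(d>0); q=P[m]
            if len(q): print(l,'mask',round(r['p'],2),r['box'],np.median(q,0),q.min(0),q.max(0))
        if l!='pad':
          for r in bot.pinpoint(n,l)[:3]:
            print(l,'pt',round(r['p'],2),r['uv'],ray(r['uv'],{'wedge_head':.145,'wedge':.045,'tamper':.005}.get(l,0.008),c,T))
print(bot.get_obs())
E
```

```text
scene {'fx': 512.4717024751393, 'fy': 512.4717024751393, 'cx': 322.34112220400624, 'cy': 194.74389178884795, 'position': array([ 1.0141, -0.8533,  1.1474]), 'orientation': array([0.7335, 0.1759, 0.4832])}
tamper mask 0.9 [236.3, 262.4, 255.5, 294.3] [ 0.5094 -0.3107  0.035 ] [ 0.4367 -0.326  -0.0059] [ 0.5269 -0.2347  0.1081]
tamper mask 0.71 [256.6, 227.9, 269.8, 262.1] [ 0.4899 -0.213   0.0421] [ 0.4616 -0.2277  0.0041] [ 0.5054 -0.1616  0.1139]
tamper mask 0.64 [289.3, 237.1, 303.4, 273.2] [ 0.5879 -0.191   0.0363] [ 0.5593 -0.2061 -0.003 ] [ 0.6039 -0.1611  0.1083]
tamper pt 0.96 [247.3, 287.9] [ 0.5067 -0.3046  0.005 ]
tamper pt 0.91 [297.2, 264.0] [ 0.5812 -0.1767  0.005 ]
tamper pt 0.72 [262.2, 256.8] [ 0.4859 -0.2029  0.005 ]
wedge mask 0.61 [335.6, 155.5, 343.8, 182.8] [0.5608 0.1007 0.1206] [0.5426 0.0937 0.0677] [0.5749 0.1251 0.1508]
wedge pt 0.63 [337.4, 185.2] [0.5556 0.103  0.045 ]
wedge_head pt 0.69 [339.1, 159.8] [0.5549 0.1074 0.145 ]
pad mask 0.82 [251.6, 242.1, 276.4, 269.6] [ 0.4903 -0.208   0.0041] [ 0.4358 -0.2415 -0.0023] [ 0.5216 -0.1557  0.0406]
jig mask 0.9
[... 2025 characters left out ...]
4 [317.2, 236.0] [0.5551 0.1001 0.008 ]
core mask 0.77 [297.3, 238.6, 325.2, 267.3] [0.5523 0.2063 0.0689] [0.5035 0.1457 0.0181] [0.6007 0.2547 0.0761]
core pt 0.83 [311.2, 257.9] [0.5456 0.1968 0.008 ]
{'time_s': 1.3, 'joint_positions': array([-1.2214,  0.1304,  1.4882,  0.    ,  1.523 , -0.0854]), 'dq': array([ 0.0002, -0.0016, -0.0005,  0.0013, -0.0024,  0.0011]), 'effort': array([  0.0005, -55.9756, -49.2053,   0.0768,   0.0226,  -0.    ]), 'tcp_pos': array([ 0.2527, -0.5442,  0.4047]), 'orientation': array([-3.0676, -0.6776,  0.    ]), 'force': array([-0.4247,  0.9305,  0.5443]), 'wrist_torque': array([-0.0325,  0.032 , -0.0127]), 'finger_force': 0.0, 'grip_width': 0.09329498200354971}
```

```bash
python3 -c "
import cv2
a=cv2.imread('pics/scene0.png')[130:330,210:410]
cv2.imwrite('pics/sc.png',cv2.resize(a,(600,600),interpolation=2))"
```

```text
(no output)
```

View pics/sc.png

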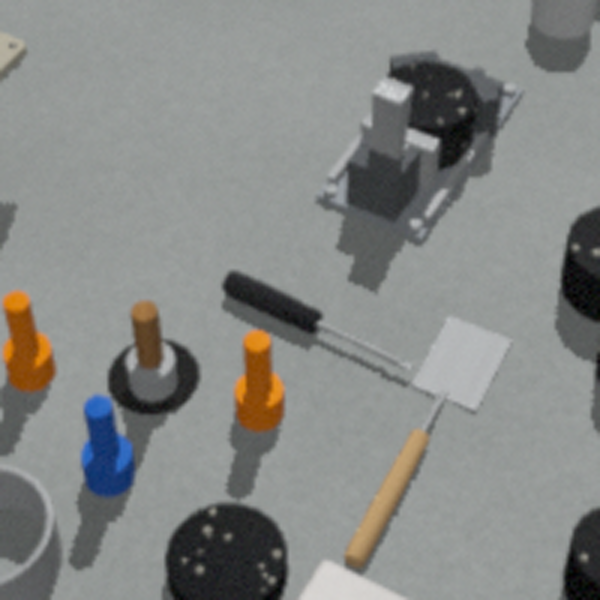

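The true tamper is the steel and wood one on the black pad, at crop (152,360), with orange and blue look-alikes around it. The wedge head is at crop (392,92). I'll move above the tamper, turning +35° so the fingers close between the look-alikes.

```bash
python3 -m inch '{"delta_pos":[[0.022,0.034,0],[0.022,0.034,0],[0.022,0.034,0],[0.022,0.034,0],[0.022,0.034,0]],"angular":[[0,0,7],[0,0,7],[0,0,7],[0,0,7],[0,0,7]],"jaw":[1,1,1,1,1]}'
python3 -m inch '{"delta_pos":[[0.022,0.034,0],[0.022,0.034,0],[0.022,0.034,0],[0.022,0.034,0],[0.022,0.034,0]],"angular":[[0,0,0],[0,0,0],[0,0,0],[0,0,0],[0,0,0]],"jaw":[1,1,1,1,1]}'
python3 -m inch '{"delta_pos":[[0,0,0],[0,0,0],[0,0,0]],"angular":[[0,0,0],[0,0,0],[0,0,0]],"jaw":[1,1,1]}'
cat > w.py <<'E'
from h import *
import sys
np.set_printoptions(precision=4,suppress=True)
im,d,c,T=snap('wrist',sys.argv[1]); P=cloud(d,c,T)
o=bot.get_obs(); print(o['time_s'],o['tcp_pos'],T[:3,3])
for r in bot.cut_out('wrist','tamper')[:4]:
    q=P[r['mask']&(d>0)]; col=im[r['mask']].mean(0)
    top=q[(q[:,2]>.09)]; sh=q[(q[:,2]>.03)&(q[:,2]<.05)]
    print(round(r['p'],2),r['box'],col,'top',len(top),(top.min(0)+top.max(0))/2 if len(top) else '',top.max(0) if len(top) else '','sh',(sh.min(0)+sh.max(0))/2 if len(sh) else '',np.ptp(sh,0) if len(sh) else '')
for r in bot.cut_out('wrist','pad')[:2]:
    q=P[r['mask']&(d>0)&(P[...,2]<.02)]
    print('pad',r['p'],r['box'],(q.min(0)+q.max(0))/2,np.ptp(q,axis=0),np.median(q,axis=0))
E
python3 w.py w1.png
```

```text
time_s: 1.72
tcp_pos: [0.3633, -0.3726, 0.4048]
orientation: [2.717, 1.576, 0.0]
force: [1.7, 0.5, -0.0]
grip_width: 0.0931
finger_force: 0.0
time_s: 2.13
tcp_pos: [0.4734, -0.2023, 0.4051]
orientation: [2.721, 1.568, 0.001]
force: [0.5, -0.2, -0.3]
grip_width: 0.0931
finger_force: 0.0
time_s: 2.38
tcp_pos: [0.4727, -0.2043, 0.4047]
orientation: [2.721, 1.57, -0.001]
force: [-0.3, -0.8, 0.3]
grip_width: 0.0928
finger_force: 0.0
2.4333 [ 0.4724 -0.2049  0.4047] [ 0.5105 -0.1396  0.3849]
0.9 [372.3, 82.1, 433.3, 129.8] [224.3091 132.6977  74.6197] top 775 [ 0.5789 -0.1814  0.0989] [ 0.5906 -0.1697  0.1075] sh [ 0.5785 -0.1812  0.04  ] [0.0426 0.0433 0.0198]
0.84 [361.1, 208.2, 410.3, 281.3] [ 50.2106  84.1921 162.2208] top 591 [ 0.5001 -0.274   0.1546] [ 0.5116 -0.2336  0.2192] sh [ 0.5003 -0.3005  0.0399] [0.0431 0.0403 0.0198]
0.74 [352.5, 275.0, 451.3, 370.9] [107.3251 106.0224 104.3165] top 21 [ 0.4965 -0.2481  0.2167] [ 0.5004 -0.1821  0.3291] sh [ 0.4595 -0.4173  0.04  ] [0.0985 0.1126 0.02  ]
0.71 [303.4, 148.8, 343.3, 204.2] [161.8159 139.2227 121.1894] top 670 [ 0.4807 -0.2041  0.1009] [ 0.4921 -0.1922  0.1119] sh [ 0.4803 -0.203   0.04  ] [0.0431 0.0415 0.0194]
pad 0.67 [276.9, 129.9, 355.7, 202.7] [ 0.475  -0.1959  0.003 ] [0.0834 0.0823 0.0101] [ 0.4736 -0.1824  0.0052]
pad 0.31 [256.6, 0.0, 374.4, 72.6] [ 0.5424 -0.0743  0.0097] [0.1296 0.03   0.0206] [ 0.5473 -0.086   0.0172]
```

View pics/w1.png

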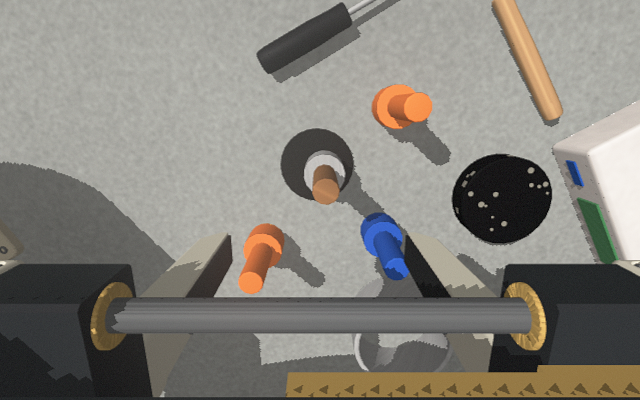

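Tamper at (0.4805,-0.2035) with its top at 0.11, which matches 5+105 mm. In the picture it is at (325,175), clear of the fingers' line. Descending.

```bash
python3 -m inch '{"delta_pos":[[0.004,0.001,-0.03],[0.004,0.0005,-0.03],[0,0,-0.037],[0,0,-0.037],[0,0,-0.03]],"angular":[[0,0,0],[0,0,0],[0,0,0],[0,0,0],[0,0,0]],"jaw":[1,1,1,1,1]}'
python3 -m inch '{"delta_pos":[[0,0,-0.008],[0,0,-0.003],[0,0,0],[0,0,0]],"angular":[[0,0,0],[0,0,0],[0,0,0],[0,0,0]],"jaw":[1,1,1,1]}'
```

```text
time_s: 2.95
tcp_pos: [0.4794, -0.2037, 0.2382]
orientation: [-2.723, -1.565, 0.001]
force: [0.6, -0.7, -0.2]
grip_width: 0.0928
finger_force: 0.0
time_s: 3.28
tcp_pos: [0.4816, -0.2037, 0.2321]
orientation: [2.72, 1.566, 0.003]
force: [0.3, -0.1, 0.3]
grip_width: 0.0931
finger_force: 0.0
```

```bash
python3 -m inch '{"delta_pos":[[0,0,-0.002],[0,0,0],[0,0,0]],"angular":[[0,0,0],[0,0,0],[0,0,0]],"jaw":[0.3,0.3,0.3]}'
python3 -m inch '{"delta_pos":[[0,0,0],[0,0,0],[0,0,0],[0,0,0]],"angular":[[0,0,0],[0,0,0],[0,0,0],[0,0,0]],"jaw":[0.3,0.3,0.3,0.3]}'; python3 -c "
from station import bot
o=bot.get_obs();print(o['tcp_pos'],o['force'])"
```

```text
time_s: 3.53
tcp_pos: [0.4813, -0.2029, 0.229]
orientation: [2.72, 1.568, 0.002]
force: [0.4, -0.3, 1.2]
grip_width: 0.0777
finger_force: 0.0
time_s: 3.87
tcp_pos: [0.4808, -0.2026, 0.2278]
orientation: [2.722, 1.569, -0.0]
force: [-1.1, -1.1, 0.2]
grip_width: 0.0508
finger_force: 0.0
[ 0.48078514 -0.20262348  0.22780067] [-1.07098736 -1.06532107  0.15309074]
```

```bash
python3 -m inch '{"delta_pos":[[0,0,0],[0,0,0],[0,0,0],[0,0,0],[0,0,0]],"angular":[[0,0,0],[0,0,0],[0,0,0],[0,0,0],[0,0,0]],"jaw":[0.32,0.32,0.32,0.32,0.32]}'
python3 -m inch '{"delta_pos":[[0,0,-0.001],[0,0,0],[0,0,0]],"angular":[[0,0,0],[0,0,0],[0,0,0]],"jaw":[0.32,0.32,0.32]}'
python3 -m inch '{"delta_pos":[[0,0,-0.001],[0,0,0],[0,0,0]],"angular":[[0,0,0],[0,0,0],[0,0,0]],"jaw":[0.32,0.32,0.32]}'
```

```text
time_s: 4.28
tcp_pos: [0.4807, -0.2027, 0.2277]
orientation: [-2.722, -1.569, 0.0]
force: [0.6, -0.1, -0.5]
grip_width: 0.0299
finger_force: 0.0
time_s: 4.53
tcp_pos: [0.4807, -0.2026, 0.2266]
orientation: [-2.722, -1.569, 0.0]
force: [-0.7, -0.6, 0.5]
grip_width: 0.0299
finger_force: 0.0
time_s: 4.78
tcp_pos: [0.4808, -0.2027, 0.2264]
orientation: [-2.722, -1.569, 0.0]
force: [-3.4, 0.9, 6.7]
grip_width: 0.0295
finger_force: 3.3
```

Contact with the shoulder at about z = 0.2264. Now I'll ease off slightly and close.

```bash
python3 -m inch '{"delta_pos":[[0,0,0.0005],[0,0,0],[0,0,0],[0,0,0],[0,0,0]],"angular":[[0,0,0],[0,0,0],[0,0,0],[0,0,0],[0,0,0]],"jaw":[0,0,0,0,0]}'
python3 -m inch '{"delta_pos":[[0,0,0.02],[0,0,0.02],[0,0,0.02],[0,0,0.03],[0,0,0.03]],"angular":[[0,0,0],[0,0,0],[0,0,0],[0,0,0],[0,0,0]],"jaw":[0,0,0,0,0]}'
python3 -m inch '{"delta_pos":[[0,0,0.03],[0,0,0.03],[0,0,0]],"angular":[[0,0,0],[0,0,0],[0,0,0]],"jaw":[0,0,0]}'
```

```text
time_s: 5.2
tcp_pos: [0.4809, -0.2027, 0.2265]
orientation: [2.721, 1.568, 0.0]
force: [0.7, 0.1, 3.7]
grip_width: 0.0233
finger_force: 30.0
time_s: 5.62
tcp_pos: [0.4797, -0.2021, 0.3449]
orientation: [-2.718, -1.567, 0.004]
force: [0.7, -0.2, -5.1]
grip_width: 0.0236
finger_force: 30.0
time_s: 5.87
tcp_pos: [0.4817, -0.2031, 0.4123]
orientation: [2.716, 1.565, 0.007]
force: [1.9, -1.1, -2.9]
grip_width: 0.0235
finger_force: 30.0
```

```bash
python3 -m inch '{"delta_pos":[[0.008,0.039,0.002],[0.008,0.039,0.002],[0.008,0.039,0.002],[0.008,0.039,0.002],[0.008,0.039,0.002]],"angular":[[0,0,0],[0,0,0],[0,0,0],[0,0,0],[0,0,0]],"jaw":[0,0,0,0,0]}'
python3 -m inch '{"delta_pos":[[0.008,0.035,0],[0,0,0],[0,0,0],[0,0,0]],"angular":[[0,0,0],[0,0,0],[0,0,0],[0,0,0]],"jaw":[0,0,0,0]}'
cat > w2.py <<'E'
from h import *
import sys
np.set_printoptions(precision=4,suppress=True)
ims={}
for n in ['wrist','scene','side']:
    im,d,c,T=snap(n,n+sys.argv[1]); P=cloud(d,c,T)
    b=(np.abs(P[...,0]-.56)<.04)&(np.abs(P[...,1]-.11)<.035)&(P[...,2]>.1)&(P[...,2]<.155)&(d>0)
    q=P[b]; print(n,len(q))
    if len(q)>5:
        t=q[q[:,2]>np.percentile(q[:,2],98)-.008]; r=cv2.minAreaRect((t[:,:2]*1000).astype(np.float32)); print('top',len(t),t.mean(0),r)
    for r in bot.pinpoint(n,'wedge_head')[:2]: print(round(r['p'],2),r['uv'],ray(r['uv'],.145,c,T))
    for r in bot.cut_out(n,'tamper')[:5]:
        q=P[r['mask']&(d>0)]; 
        if (q[:,2].min()>.1): print('tamper',r['box'],q.min(0),q.max(0))
o=bot.get_obs(); print(o['time_s'],o['tcp_pos'],o['force'])
E
python3 w2.py 2.png
```

```text
time_s: 6.28
tcp_pos: [0.5203, -0.0059, 0.4136]
orientation: [-2.721, -1.567, 0.004]
force: [0.3, -0.7, -5.2]
grip_width: 0.0236
finger_force: 30.0
time_s: 6.62
tcp_pos: [0.5284, 0.0275, 0.414]
orientation: [-2.72, -1.569, 0.005]
force: [0.1, -0.5, -5.1]
grip_width: 0.0238
finger_force: 30.0
wrist 1648
top 1600 [0.5556 0.1117 0.1459] ((555.37158203125, 111.7611312866211), (29.983266830444336, 25.471689224243164), 0.04927319660782814)
0.94 [293.2, 86.7] [0.5562 0.1114 0.145 ]
scene 208
top 73 [0.5586 0.1103 0.1446] ((556.8353271484375, 111.21966552734375), (31.24732208251953, 32.722293853759766), 87.92575073242188)
0.62 [338.2, 159.8] [0.5526 0.1062 0.145 ]
0.41 [264.7, 254.5] [ 0.5521 -0.274   0.145 ]
tamper [310.5, 139.9, 325.7, 166.5] [ 0.5106 -0.0002  0.1919] [0.5529 0.0319 0.2828]
side 136
top 59 [0.5533 0.114  0.144 ] ((553.9168090820312, 112.72274780273438), (30.885957717895508, 31.45095443725586), 87.36972045898438)
0.54 [315.9, 213.9] [0.5511 0.1199 0.145 ]
0.39 [314.1, 231.2] [0.534  0.1917 0.145 ]
7.0667 [0.5288 0.0268 0.4163] [ 0.5971  0.1229 -4.9648]
```

View pics/wrist2.png

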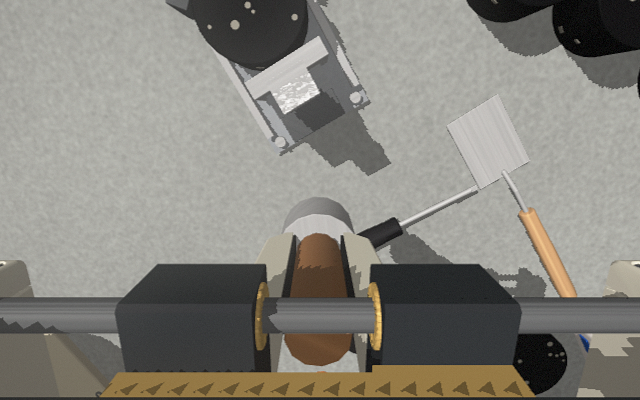

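The picture shows the wedge head at (295,90), giving (0.5555,0.1117,0.146). All three cameras agree within 2 mm and the size fits 30 x 26. The tamper is held upright at (318,300).

```bash
python3 -m inch '{"delta_pos":[[0.009,0.029,0],[0.009,0.029,-0.01],[0.0085,0.027,-0.02],[0,0,-0.005],[0,0,0]],"angular":[[0,0,0],[0,0,0],[0,0,0],[0,0,0],[0,0,0]],"jaw":[0,0,0,0,0]}'
python3 -m inch '{"delta_pos":[[0,0,0],[0,0,0],[0,0,0]],"angular":[[0,0,0],[0,0,0],[0,0,0]],"jaw":[0,0,0]}'
```

```text
time_s: 7.48
tcp_pos: [0.5547, 0.1134, 0.3786]
orientation: [-2.719, -1.571, 0.006]
force: [-0.1, -0.3, -5.8]
grip_width: 0.0236
finger_force: 30.0
time_s: 7.73
tcp_pos: [0.5555, 0.1114, 0.3825]
orientation: [2.722, 1.566, 0.003]
force: [0.5, 0.3, -4.9]
grip_width: 0.0237
finger_force: 30.0
```

```bash
python3 -m inch '{"delta_pos":[[0,0,-0.006],[0,0,-0.002],[0,0,-0.0015],[0,0,-0.0015],[0,0,-0.0015]],"angular":[[0,0,0],[0,0,0],[0,0,0],[0,0,0],[0,0,0]],"jaw":[0,0,0,0,0]}'
python3 -m inch '{"delta_pos":[[0,0,-0.0015],[0,0,-0.0015],[0,0,-0.0015],[0,0,-0.0015]],"angular":[[0,0,0],[0,0,0],[0,0,0],[0,0,0]],"jaw":[0,0,0,0]}'
```

```text
time_s: 8.15
tcp_pos: [0.5552, 0.1122, 0.3686]
orientation: [-2.722, -1.568, 0.0]
force: [0.1, 0.2, -5.2]
grip_width: 0.0239
finger_force: 30.0
time_s: 8.48
tcp_pos: [0.5553, 0.1123, 0.3628]
orientation: [2.722, 1.569, 0.0]
force: [-0.4, 0.1, -4.4]
grip_width: 0.0237
finger_force: 30.0
```

```bash
python3 -m inch '{"delta_pos":[[0,0,-0.0015],[0,0,-0.0015],[0,0,-0.0015],[0,0,-0.0015]],"angular":[[0,0,0],[0,0,0],[0,0,0],[0,0,0]],"jaw":[0,0,0,0]}'
```

```text
time_s: 8.82
tcp_pos: [0.5553, 0.1123, 0.3567]
orientation: [2.722, 1.569, 0.0]
force: [0.7, 0.3, -3.7]
grip_width: 0.0234
finger_force: 30.0
```

Run:
```python
from h import *
for n,r in [('scene',(90,230,270,410)),('side',(150,300,230,410))]:
    im,d,c,T=snap(n); a=im[r[0]:r[1],r[2]:r[3]][:,:,::-1]
    a=cv2.resize(a,(400,int(400*a.shape[0]/a.shape[1])),interpolation=2); cv2.imwrite('pics/c_%s.png'%n,a)
a=cv2.imread('pics/c_scene.png');b=cv2.imread('pics/c_side.png');h=max(len(a),len(b))
p=lambda x:cv2.copyMakeBorder(x,0,h-len(x),0,0,0)
cv2.imwrite('pics/c3.png',np.hstack([p(a),p(b)]))
```

```text
(no output)
```

View pics/c3.png

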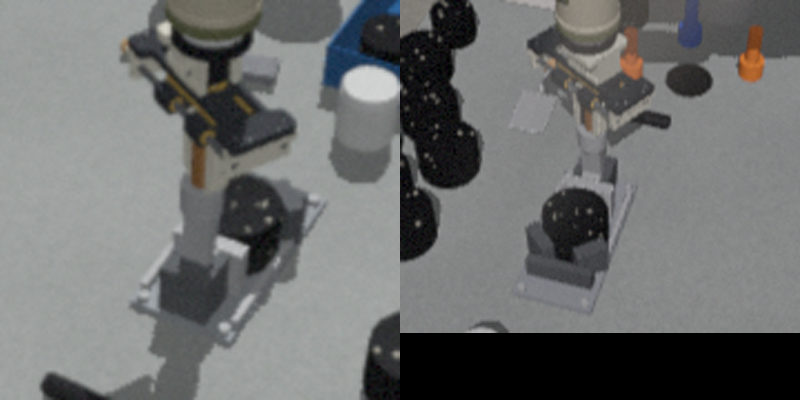

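The foot sits on the wedge head (left crop, 200,215) and the wedge is going down against little drag. I'll carry on in small steps, each guarded by a force check that stops the sequence.

```bash
cat > chk.py <<'E'
from station import bot
import sys
f=bot.get_obs()['force'][2]; sys.exit(f>float(sys.argv[1]))
E
m() { :; }
python3 -m inch '{"delta_pos":[[0,0,-0.0015],[0,0,-0.0015]],"angular":[[0,0,0],[0,0,0]],"jaw":[0,0]}' | grep -E "tcp|force: \[" && python3 chk.py 3 &&
python3 -m inch '{"delta_pos":[[0,0,-0.0012],[0,0,-0.0012]],"angular":[[0,0,0],[0,0,0]],"jaw":[0,0]}' | grep -E "tcp|force: \[" && python3 chk.py 3 &&
python3 -m inch '{"delta_pos":[[0,0,-0.0012],[0,0,-0.0012]],"angular":[[0,0,0],[0,0,0]],"jaw":[0,0]}' | grep -E "tcp|force: \[" && python3 chk.py 3 &&
python3 -m inch '{"delta_pos":[[0,0,-0.0012],[0,0,-0.0012]],"angular":[[0,0,0],[0,0,0]],"jaw":[0,0]}' | grep -E "tcp|force: \[" && python3 chk.py 3 &&
python3 -m inch '{"delta_pos":[[0,0,-0.0012],[0,0,-0.0012]],"angular":[[0,0,0],[0,0,0]],"jaw":[0,0]}' | grep -E "tcp|force: \["
```

```text
tcp_pos: [0.5553, 0.1124, 0.3539]
force: [0.4, -0.8, -3.8]False
```

```bash
sed -i 's/sys.exit(\(.*\))$/sys.exit(int(\1))/' chk.py
python3 -m inch '{"delta_pos":[[0,0,-0.0012],[0,0,-0.0012]],"angular":[[0,0,0],[0,0,0]],"jaw":[0,0]}' | grep -E "tcp|force: \[" && python3 chk.py 3 &&
python3 -m inch '{"delta_pos":[[0,0,-0.0012],[0,0,-0.0012]],"angular":[[0,0,0],[0,0,0]],"jaw":[0,0]}' | grep -E "tcp|force: \[" && python3 chk.py 3 &&
python3 -m inch '{"delta_pos":[[0,0,-0.0012],[0,0,-0.0012]],"angular":[[0,0,0],[0,0,0]],"jaw":[0,0]}' | grep -E "tcp|force: \[" && python3 chk.py 3 &&
python3 -m inch '{"delta_pos":[[0,0,-0.0012],[0,0,-0.0012]],"angular":[[0,0,0],[0,0,0]],"jaw":[0,0]}' | grep -E "tcp|force: \[" && python3 chk.py 3 &&
python3 -m inch '{"delta_pos":[[0,0,-0.0012],[0,0,-0.0012]],"angular":[[0,0,0],[0,0,0]],"jaw":[0,0]}' | grep -E "tcp|force: \["
```

```text
tcp_pos: [0.5554, 0.1124, 0.3518]
force: [-1.2, -0.7, 2.5]
tcp_pos: [0.5555, 0.1124, 0.3497]
force: [-0.9, -0.8, 2.4]
tcp_pos: [0.5555, 0.1123, 0.347]
force: [0.0, 0.4, 2.2]
tcp_pos: [0.5555, 0.1123, 0.3444]
force: [0.2, 0.5, 3.0]
```

```bash
python3 -m inch '{"delta_pos":[[0,0,-0.0012],[0,0,-0.0012]],"angular":[[0,0,0],[0,0,0]],"jaw":[0,0]}' | grep -E "tcp|force: \[" && python3 chk.py 5.5 &&
python3 -m inch '{"delta_pos":[[0,0,-0.0012],[0,0,-0.0012]],"angular":[[0,0,0],[0,0,0]],"jaw":[0,0]}' | grep -E "tcp|force: \[" && python3 chk.py 5.5 &&
python3 -m inch '{"delta_pos":[[0,0,-0.0012],[0,0,-0.0012]],"angular":[[0,0,0],[0,0,0]],"jaw":[0,0]}' | grep -E "tcp|force: \[" && python3 chk.py 5.5 &&
python3 -m inch '{"delta_pos":[[0,0,-0.0012],[0,0,-0.0012]],"angular":[[0,0,0],[0,0,0]],"jaw":[0,0]}' | grep -E "tcp|force: \[" && python3 chk.py 5.5 &&
python3 -m inch '{"delta_pos":[[0,0,-0.0012],[0,0,-0.0012]],"angular":[[0,0,0],[0,0,0]],"jaw":[0,0]}' | grep -E "tcp|force: \["
```

```text
tcp_pos: [0.5554, 0.1124, 0.3418]
force: [0.5, 0.2, 2.7]
tcp_pos: [0.5553, 0.1123, 0.3393]
force: [0.5, 0.3, 3.0]
tcp_pos: [0.5553, 0.1123, 0.3369]
force: [0.2, -0.1, 5.4]
tcp_pos: [0.5555, 0.1124, 0.3363]
force: [-4.0, -1.3, 20.7]
```

```bash
python3 -m inch '{"delta_pos":[[0,0,0],[0,0,0]],"angular":[[0,0,0],[0,0,0]],"jaw":[0,0]}'; python3 -m inch '{"delta_pos":[[0,0,0],[0,0,0]],"angular":[[0,0,0],[0,0,0]],"jaw":[0,0]}'
```

```text
time_s: 10.58
tcp_pos: [0.5555, 0.1124, 0.3363]
orientation: [2.721, 1.568, 0.002]
force: [-3.2, -1.1, 13.4]
grip_width: 0.0236
finger_force: 30.0
time_s: 10.75
tcp_pos: [0.5555, 0.1124, 0.3363]
orientation: [2.721, 1.569, 0.002]
force: [-3.6, -0.7, 12.7]
grip_width: 0.0236
finger_force: 30.0
```

```bash
python3 -m inch '{"delta_pos":[[0,0,-0.0005],[0,0,0],[0,0,0]],"angular":[[0,0,0],[0,0,0],[0,0,0]],"jaw":[0,0,0]}'|grep -E "tcp|force: \["; python3 -m inch '{"delta_pos":[[0,0,0],[0,0,0]],"angular":[[0,0,0],[0,0,0]],"jaw":[0,0]}'|grep -E "tcp|force: \["
```

```text
tcp_pos: [0.5555, 0.1124, 0.3363]
force: [-4.9, -0.5, 16.3]
tcp_pos: [0.5555, 0.1124, 0.3363]
force: [-5.0, -0.4, 16.9]
```

```bash
python3 -m inch '{"delta_pos":[[0,0,-0.0003],[0,0,0],[0,0,0],[0,0,0]],"angular":[[0,0,0],[0,0,0],[0,0,0],[0,0,0]],"jaw":[0,0,0,0]}'|grep -E "tcp|force: \["
python3 -m inch '{"delta_pos":[[0,0,0.002],[0,0,0.004],[0,0,0.01],[0,0,0.02],[0,0,0.03]],"angular":[[0,0,0],[0,0,0],[0,0,0],[0,0,0],[0,0,0]],"jaw":[0,0,0,0,0]}'|grep -E "tcp|force: \["
python3 -m inch '{"delta_pos":[[-0.009,-0.028,0.01],[-0.009,-0.028,0],[-0.0085,-0.028,0],[0,0,0],[0,0,0]],"angular":[[0,0,0],[0,0,0],[0,0,0],[0,0,0],[0,0,0]],"jaw":[0,0,0,0,0]}'
python3 w2.py 4.png
```

```text
tcp_pos: [0.5555, 0.1124, 0.3362]
force: [-6.0, -0.1, 18.5]
tcp_pos: [0.554, 0.1122, 0.3962]
force: [1.0, 0.2, -5.3]
time_s: 12.33
tcp_pos: [0.5283, 0.0271, 0.4093]
orientation: [-2.723, -1.565, 0.002]
force: [0.5, 0.6, -5.0]
grip_width: 0.0234
finger_force: 30.0
wrist 1311
top 1300 [0.556  0.1117 0.115 ] ((555.8846435546875, 111.76443481445312), (29.948564529418945, 25.530698776245117), 0.09110218286514282)
0.86 [291.7, 88.6] [0.5555 0.1102 0.145 ]
scene 104
top 75 [0.5588 0.1098 0.1136] ((558.80517578125, 110.97704315185547), (29.014442443847656, 32.07143020629883), 86.93167877197266)
0.73 [395.5, 135.2] [0.6524 0.2857 0.145 ]
0.57 [338.7, 166.8] [0.5671 0.0815 0.145 ]
tamper [310.8, 138.7, 325.9, 167.8] [0.5091 0.0028 0.1852] [0.5528 0.0396 0.2775]
side 77
top 55 [0.5541 0.1142 0.1138] ((554.1720581054688, 112.74378204345703), (28.435630798339844, 28.52522850036621), 87.9946060180664)
0.52 [313.3, 220.9] [0.5498 0.1514 0.145 ]
tamper [327.8, 171.9, 340.1, 194.7] [0.5049 0.0271 0.1855] [0.5456 0.0532 0.2754]
12.7833 [0.5288 0.0289 0.4096] [-0.0605  1.2718 -5.3476]
```

View pics/wrist4.png

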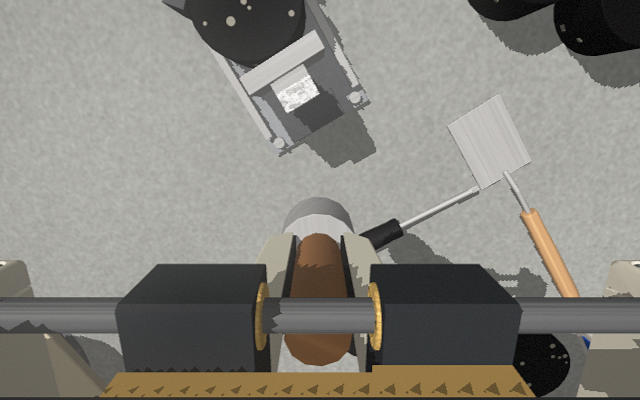

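The wedge head (295,92) is now at z 0.115, 31 mm further down. It stayed there when released, and the final push was about 23.5 N. Returning the tamper to the pad.

```bash
python3 -m inch '{"delta_pos":[[-0.0087,-0.038,0],[-0.0087,-0.038,0],[-0.0087,-0.038,0],[-0.0087,-0.038,0],[-0.0087,-0.038,0]],"angular":[[0,0,0],[0,0,0],[0,0,0],[0,0,0],[0,0,0]],"jaw":[0,0,0,0,0]}'|grep tcp
python3 -m inch '{"delta_pos":[[-0.0085,-0.037,0],[0,0,0],[0,0,0],[0,0,0],[0,0,0]],"angular":[[0,0,0],[0,0,0],[0,0,0],[0,0,0],[0,0,0]],"jaw":[0,0,0,0,0]}'
python3 w.py w5.png | tail -2; python3 -c "
from station import bot
o=bot.get_obs();print(o['tcp_pos'],o['orientation'])"
```

```text
tcp_pos: [0.4847, -0.1629, 0.4099]
time_s: 13.62
tcp_pos: [0.4771, -0.1977, 0.4097]
orientation: [-2.721, -1.57, -0.0]
force: [0.7, 1.4, -5.2]
grip_width: 0.0234
finger_force: 30.0
0.65 [245.5, 228.7, 275.8, 265.2] [231.2933 143.6261  86.7736] top 7 [ 0.4697 -0.1673  0.2733] [ 0.4808 -0.1576  0.3138] sh [ 0.3719 -0.2351  0.0401] [0.0369 0.0204 0.0197]
pad 0.7 [279.4, 137.8, 356.0, 204.7] [ 0.4754 -0.1964  0.0032] [0.0844 0.0829 0.0097] [ 0.4778 -0.1937  0.0051]
[ 0.47715053 -0.19753181  0.40975013] [-2.72027110e+00 -1.57131538e+00 -1.60016728e-04]
```

```bash
python3 -m inch '{"delta_pos":[[-0.001,0.001,-0.04],[0,0,-0.04],[0,0,-0.04],[0,0,-0.035],[0,0,-0.018]],"angular":[[0,0,0],[0,0,0],[0,0,0],[0,0,0],[0,0,0]],"jaw":[0,0,0,0,0]}'|grep tcp
python3 -m inch '{"delta_pos":[[0,0,-0.006],[0,0,-0.001],[0,0,0],[0,0,0],[0,0,0]],"angular":[[0,0,0],[0,0,0],[0,0,0],[0,0,0],[0,0,0]],"jaw":[0,0,0,0,0]}'|grep -E "tcp|force: \["
python3 -m inch '{"delta_pos":[[0,0,0],[0,0,0],[0,0,0],[0,0,0],[0,0,0]],"angular":[[0,0,0],[0,0,0],[0,0,0],[0,0,0],[0,0,0]],"jaw":[0,0,0,0,0]}'|grep -E "tcp|force: \["
```

```text
tcp_pos: [0.4741, -0.1957, 0.2317]
tcp_pos: [0.4767, -0.1979, 0.2315]
force: [1.1, -0.1, -5.6]
tcp_pos: [0.4758, -0.1977, 0.2298]
force: [0.5, -0.5, -5.4]
```

```bash
python3 -m inch '{"delta_pos":[[0,0,-0.001],[0,0,-0.001],[0,0,0],[0,0,0]],"angular":[[0,0,0],[0,0,0],[0,0,0],[0,0,0]],"jaw":[0,0,0,0]}'|grep -E "tcp|force: \["; python3 chk.py -3 &&
python3 -m inch '{"delta_pos":[[0,0,-0.0008],[0,0,0],[0,0,0]],"angular":[[0,0,0],[0,0,0],[0,0,0]],"jaw":[0,0,0]}'|grep -E "tcp|force: \["&& python3 chk.py -3 &&
python3 -m inch '{"delta_pos":[[0,0,-0.0006],[0,0,0],[0,0,0]],"angular":[[0,0,0],[0,0,0],[0,0,0]],"jaw":[0,0,0]}'|grep -E "tcp|force: \["&& python3 chk.py -3 &&
python3 -m inch '{"delta_pos":[[0,0,-0.0006],[0,0,0],[0,0,0]],"angular":[[0,0,0],[0,0,0],[0,0,0]],"jaw":[0,0,0]}'|grep -E "tcp|force: \["
```

```text
tcp_pos: [0.4757, -0.1976, 0.2275]
force: [-0.1, 0.6, -6.5]
tcp_pos: [0.4757, -0.1977, 0.2269]
force: [-0.7, 0.3, -5.8]
tcp_pos: [0.4758, -0.1977, 0.2265]
force: [-0.9, -0.1, -3.1]
tcp_pos: [0.4759, -0.1977, 0.2265]
force: [-4.5, 2.4, 5.1]
```

Touchdown. I'll ease off, release and lift.

```bash
python3 -m inch '{"delta_pos":[[0,0,0.0006],[0,0,0],[0,0,0],[0,0,0],[0,0,0]],"angular":[[0,0,0],[0,0,0],[0,0,0],[0,0,0],[0,0,0]],"jaw":[0,0.5,0.5,0.5,0.5]}'|grep -E "tcp|force: \[|width"
python3 -m inch '{"delta_pos":[[0,0,0],[0,0,0],[0,0,0],[0,0,0],[0,0,0]],"angular":[[0,0,0],[0,0,0],[0,0,0],[0,0,0],[0,0,0]],"jaw":[0.6,0.6,0.6,0.6,0.6]}'|grep -E "tcp|force: \[|width"
python3 -m inch '{"delta_pos":[[0,0,0.01],[0,0,0.03],[0,0,0.04],[0,0,0.04],[0,0,0.04]],"angular":[[0,0,0],[0,0,0],[0,0,0],[0,0,0],[0,0,0]],"jaw":[0.6,0.6,0.6,0.6,0.6]}'|grep -E "tcp|force: \[|width"
python3 -m inch '{"delta_pos":[[-0.015,-0.03,0],[-0.015,-0.03,0],[-0.015,-0.03,0],[0,0,0],[0,0,0]],"angular":[[0,0,0],[0,0,0],[0,0,0],[0,0,0],[0,0,0]],"jaw":[0.6,0.6,0.6,0.6,0.6]}'|grep -E "tcp|force: \[|width"
python3 w.py w6.png
```

```text
tcp_pos: [0.476, -0.1978, 0.2266]
force: [-0.0, -0.4, -0.3]
grip_width: 0.0444
tcp_pos: [0.4758, -0.1977, 0.2264]
force: [0.4, -0.9, 0.2]
grip_width: 0.0557
tcp_pos: [0.4753, -0.1974, 0.3887]
force: [0.0, -0.4, 0.2]
grip_width: 0.0561
tcp_pos: [0.43, -0.2889, 0.3871]
force: [0.4, 0.3, 0.1]
grip_width: 0.0559
17.8167 [ 0.4305 -0.288   0.3869] [ 0.4681 -0.2244  0.3673]
0.96 [219.8, 149.1, 272.8, 206.4] [214.7891 134.7862  83.1164] top 741 [ 0.3754 -0.2465  0.0985] [ 0.3871 -0.235   0.107 ] sh [ 0.3762 -0.2467  0.04  ] [0.0405 0.0422 0.0199]
0.63 [361.0, 133.6, 418.7, 187.1] [ 68.6852 108.0581 200.7977] top 779 [ 0.5001 -0.3025  0.0986] [ 0.5118 -0.2909  0.1071] sh [ 0.4998 -0.302   0.04  ] [0.0434 0.0421 0.0198]
0.61 [286.9, 52.0, 333.7, 101.3] [180.6072 154.0607 133.0525] top 896 [ 0.475  -0.1993  0.1014] [ 0.4866 -0.1876  0.1127] sh [ 0.4747 -0.1992  0.0407] [0.0422 0.0434 0.0185]
0.56 [373.3, 1.0, 426.0, 32.7] [184.6494 112.7995  69.2808] top 0   sh [ 0.5759 -0.1883  0.0401] [0.0376 0.03   0.0197]
pad 0.95 [269.7, 34.1, 353.8, 121.1] [ 0.4751 -0.1961  0.0074] [0.0857 0.0844 0.0192] [ 0.4756 -0.1947  0.0052]
pad 0.23 [283.8, 48.7, 330.6, 100.5] [ 0.4764 -0.1975  0.0104] [0.0466 0.0485 0.0132] [ 0.4715 -0.2158  0.0052]
```

View pics/w6.png

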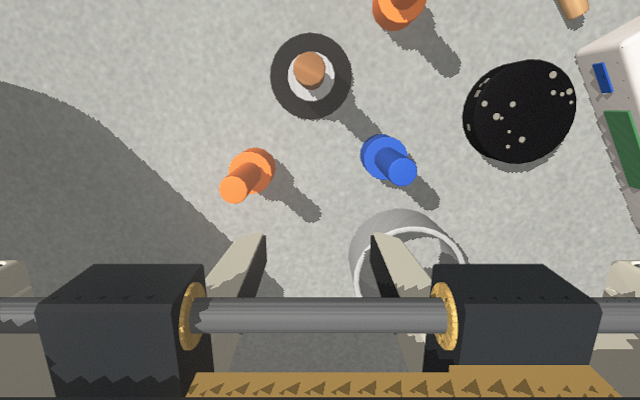

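The tamper stands upright in the middle of the pad (310,75) and its neighbours are undisturbed. Handing in.

```bash
python3 -c "
from station import bot
print(bot.job_done())"
```

```text
the job is handed in; nothing more can be done
None
```

The job is handed in: the wedge went down 31 mm and stopped at about a 25 N push, which should grip the core (the grip was judged by the rise in push, not measured), and the tamper stands upright on its pad with nothing else touched.

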